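Sweep loose screw caps off the lab deck into the catch tray

ROBOT

A 6-joint arm with a two-finger parallel gripper is mounted at the origin on the work surface. World frame = base frame: x ahead of the robot, y to its left, z up, the work surface at z = 0. Lengths are in m, angles in degrees, forces in N, time in s.
With the tool pointing down it reaches from about 0.4 to 0.825 m from the base axis. Payload 7 kg.
Tool frame: the origin (TCP) lies at the very end of the fingers, on their centre line; the grasp point (between the pads) lies 19 mm behind it (hold_point_z is the distance from the TCP to the grasp point, in m); x points along the fingers, y is the direction in which the jaws open and shut, and the axes are right-handed (so a half turn about x gives the same grasp; the last joint's range is limited). The gripper opens to 88 mm and grips with 3 to 60 N. Pads are 19 mm wide; open, the fingers measure 130 mm over their backs; the gripper's body (78 mm by 193 mm) begins 47 mm behind the grasp point.
Start: joints at [86.064, 20.546, 0.682, 0, -70.136, -16.507], TCP at [0.236, 0.632, 0.227] pointing down, gripper open.
Joint ranges: [-176.03, 176.03], [-82.01, 121.73], [-58.28, 71.71], [-173.87, 95.51], [-174.79, -0.11], [-173.66, 173.66]. Speed limits (degrees/s): [136.94, 136.94, 172.46, 180, 180, 180].

INTERFACE

Orientations are given as [roll, pitch, yaw] about the fixed x, y, z axes, in that order (R = Rz(yaw) Ry(pitch) Rx(roll)).
In Python, from plant import * gives the robot as it stands.
- The arm moves only by the shell command python3 -m crank 'ROWS'. ROWS is a JSON object of lists of equal length, an entry for each row: "delta_pos": the shift along the tool's x, y, z in m, a list of three; "turn": the turn, a rotation vector about the tool's x, y, z in degrees, a list of three; "grip": the opening, from 0 (shut) to 1 (fully open). A call has 1 to 12 rows; each row is the pose to reach, as a shift and turn from the pose commanded when the call began, along the tool's axes at that moment; what a row does not reach only later rows make up. A row lasts 1/12 s, in which the tool goes at most 41.7 mm and 7.16 degrees, less where a joint would pass 70% of its speed; a pose out of reach is approached as far as the arm can. A call with a gripper value outside its range is refused whole. The fingers move at their own pace and stop on an object; the grip force is fixed at half the most. Time passes only in rows, so rows that repeat a pose let the fingers close. It gives the time, the measured TCP pose, the force and the opening at its end, in the units of the state.
- get_obs(): the state, without advancing time (a new reading comes with each control period).
- snapshot(name): name is "scene" or "top" or "wrist"; returns a dict with "pixels" (420x560x3 uint8, blue, green, red), "range_z" (420x560 float32, m along the optical axis (not along the pixel's ray), 0 where there is no reading), "camera_matrix" (3x3 intrinsics, pixels), "eye" and "rotation" of the camera in the world. Camera axes: x right, y up, looking along -z (the intrinsics and any distortion apply to the point x, -y, -z); pixel columns grow to the right and rows downward; lengths in m; the calibration is good to about 2 mm. A picture is of the moment at which its call begins.
- close_job(): hands the job in, once; it reports no verdict.
The state is a dict: "clock": time; "joint_pos": joint angles; "qvel": joint speeds; "tau": joint torques, N m; "tool_pos": TCP position; "orientation": TCP orientation; "force": force on the tool from outside, world axes, zero at the start; "moment": the same for the moment, N m; "opening": finger opening in m.
Only numpy, scipy, OpenCV 4.12 (cv2) and the standard library are available. Lean on these libraries where they do the work, as an engineer would, in place of code of your own. Each camera call takes 0.05 s, during which the arm holds its last target. There are 200 camera calls.

TASK

Sweep the three loose screw caps lying on the raised deck over its edge into the steel catch tray, pushing them along the surface with your fingertips: do not pick them up. Leave the capped sample jar standing where it is on the deck, do not disturb the beaker and the bottle beside it, and finish with all three caps lying in the tray.

Things in the scene. Friction and masses are not known exactly. Their poses are not given: they have to be found in the camera images.
- deck_top (a point): Centre of the top face of the raised work deck: a fixed flat slab with a grey top and steel sides, 300 mm along its x, 280 mm along its y, its top 30 mm above the bench and without any rim. Its x and y axes lie along its sides, z is up. The catch tray adjoins the edge at y = -140 mm (the robot's right-hand side).
- tray (a point): Centre of the inner floor of the catch tray, a fixed open-topped steel tray along the whole -y edge of the deck; axes as the deck's. Its inside measures 292 mm along x and 96 mm along y; its floor is 4 mm above the bench, 26 mm below the deck's top. The deck's own side closes it at y = +48 mm; its other three walls are 4 mm thick and stand 44 mm above the bench, 14 mm higher than the deck's top. This point is 188 mm from the deck's centre in the deck's -y direction.
- cap1_center (a point): Centre (half-way up) of one of the three loose, identical blue ribbed plastic screw caps: a flat disc 32 mm across and 14 mm high, 11 to 18 g, lying flat on the deck at the start. Each can be pushed straight along the deck's -y direction into the tray without meeting another cap or the jar (lanes 58 mm or more apart along the deck's x).
- cap2_center (a point): Centre (half-way up) of one of the three loose, identical blue ribbed plastic screw caps: a flat disc 32 mm across and 14 mm high, 11 to 18 g, lying flat on the deck at the start. Each can be pushed straight along the deck's -y direction into the tray without meeting another cap or the jar (lanes 58 mm or more apart along the deck's x).
- cap3_center (a point): Centre (half-way up) of one of the three loose, identical blue ribbed plastic screw caps: a flat disc 32 mm across and 14 mm high, 11 to 18 g, lying flat on the deck at the start. Each can be pushed straight along the deck's -y direction into the tray without meeting another cap or the jar (lanes 58 mm or more apart along the deck's x).
- jar_center (a point): Centre (half-way up) of the closed sample jar: white, 36 mm across and 55 mm high with a blue cap like the loose ones on it, standing loose on the deck. To be left alone.
- beaker: Empty glass beaker, 80 mm across, 100 mm high, standing on the bench to the right of the tray; origin at the centre of its underside. To be left alone.
- bottle: White plastic bottle with a blue cap, 64 mm across, 150 mm high, standing on the bench to the left of the deck; origin at the centre of its underside. To be left alone.
There are look-alikes about, which are no part of the job. What is shaped like the part that bears cap1_center but white is not meant.

How it is judged:
By the outcome, as a careful person would: the job done as asked, in the order asked, and still so for the second after the job is handed in, with the robot touching nothing.
It also fails if it takes over 58 s, if anything falls off the work surface, if the arm or the gripper's body presses on something with over 40 N, if the wrist force passes 120 N, or if a joint passes its speed limit or range.

## Working session

There is one attempt and no reset: what is moved stays moved. The work goes in short steps, Python scripts to look and compute and a shell command to move; the robot and the scene stay as the last step left them, time stands still between calls to the robot, and variables do not carry over. Pictures are saved under pics/ and viewed, about 8 in all and at most 12, crops included, and the job is handed in when it is done.

```bash
mkdir -p pics
cat > h.py <<'E'
from plant import *
import numpy as np, cv2
def pts(s):
    z=s["range_z"];K=np.array(s["camera_matrix"]);h,w=z.shape
    u,v=np.meshgrid(np.arange(w),np.arange(h))
    p=np.stack([(u-K[0,2])/K[0,0]*z,-(v-K[1,2])/K[1,1]*z,-z],-1)
    return p@np.array(s["rotation"]).T+np.array(s["eye"])
def blobs(s,amin=40):
    P=pts(s);hsv=cv2.cvtColor(s["pixels"],cv2.COLOR_BGR2HSV)
    m=cv2.inRange(hsv,(95,110,40),(130,255,255))
    n,l,st,c=cv2.connectedComponentsWithStats(m)
    for i in range(1,n):
        if st[i,4]<amin: continue
        q=P[(l==i)&(s["range_z"]>0)]
        if len(q)==0: continue
        t=q[q[:,2]>np.percentile(q[:,2],90)-.004]
        print(st[i],c[i].round(),"topmean",t.mean(0).round(4),"min",t.min(0).round(3),"max",t.max(0).round(3))
E
python3 - <<'E'
from h import *
for n in("scene","top"):
    s=snapshot(n);cv2.imwrite(f"pics/{n}0.png",s["pixels"]);print(n,np.array(s["eye"]).round(3),s.keys());blobs(s)
    np.savez(f"{n}0.npz",P=pts(s),px=s["pixels"])
o=get_obs();print({k:np.round(o[k],3) for k in o})
E
```

```text
scene [0.859 0.685 0.773] dict_keys(['pixels', 'range_z', 'camera_matrix', 'eye', 'rotation'])Traceback (most recent call last):
  File "<stdin>", line 3, in <module>
  File "h.py", line 9, in blobs
    P=pts(s);hsv=cv2.cvtColor(s["pixels"],cv2.COLOR_BGR2HSV)
  File "h.py", line 7, in pts
    return p@np.array(s["rotation"]).T+np.array(s["eye"])
           ~~~~~~~~~~~~~~~~~~~~~~~~~~~^~~~~~~~~~~~~~~~~~~
ValueError: operands could not be broadcast together with shapes (420,560) (3,)
```

View pics/scene0.png

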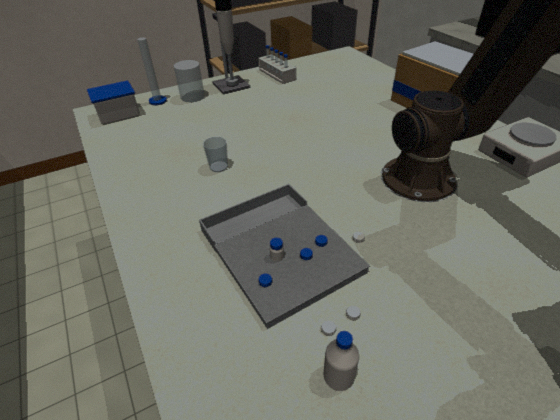

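The scene view shows blue caps at (265,280), (306,254) and (321,240), the jar at (277,248), and white look-alike caps on the bench. "rotation" is a 3-vector, presumably rpy like the other orientations.

```bash
sed -i 's/import numpy as np, cv2/import numpy as np, cv2\nfrom scipy.spatial.transform import Rotation as R/; s/np.array(s\["rotation"\]).T/R.from_euler("xyz",s["rotation"],degrees=True).as_matrix().T/' h.py
python3 - <<'E'
from h import *
for n in("scene","top"):
    s=snapshot(n);cv2.imwrite(f"pics/{n}1.png",s["pixels"]);print(n,np.array(s["eye"]).round(3),s["rotation"]);blobs(s)
    np.savez(f"{n}0.npz",P=pts(s),px=s["pixels"])
o=get_obs();print({k:np.round(o[k],3) for k in o})
E
```

```text
scene [0.859 0.685 0.773] [ 48.03212013   1.21666932 151.2667523 ]
[ 87  81  48  22 646] [110.  91.] topmean [ 0.7828 -0.9735  0.1146] min [ 0.698 -1.042  0.112] max [ 0.865 -0.908  0.119]
[393  81  27  19 261] [405.  90.] topmean [-0.3016 -0.4181  0.0912] min [-0.311 -0.489  0.087] max [-0.291 -0.352  0.098]
[149  96  17   9 108] [157. 100.] topmean [ 0.6008 -1.0082  0.0273] min [ 0.584 -1.022  0.018] max [ 0.618 -0.996  0.034]
[315 235  13  12 116] [321. 240.] topmean [0.453  0.1098 0.0449] min [0.438 0.094 0.042] max [0.469 0.126 0.048]
[270 238  13  12 128] [276. 243.] topmean [0.5783 0.0952 0.0855] min [0.563 0.079 0.083] max [0.593 0.11  0.089]
[300 248  13  12 125] [306. 253.] topmean [0.5115 0.1298 0.0447] min [0.497 0.115 0.042] max [0.526 0.144 0.05 ]
[259 273  13  14 148] [265. 280.] topmean [0.6407 0.1529 0.0445] min [0.627 0.137 0.042] max [0.656 0.169 0.049]
[336 331  17  19 238] [344. 340.] topmean [0.6085 0.419  0.1503] min [0.595 0.405 0.148] max [0.622 0.432 0.153]
top [0.354 0.003 0.997] [  9.18241018   0.46509429 -89.08312994]
[101 144  12  12 115] [106. 150.] top
[... 339 characters left out ...]
mean [0.5115 0.1312 0.0455] min [0.497 0.116 0.043] max [0.527 0.144 0.05 ]
[239 219  12  12 120] [245. 225.] topmean [0.4527 0.1099 0.0453] min [0.439 0.097 0.043] max [0.467 0.125 0.049]
{'clock': np.float64(0.15), 'joint_pos': array([ 8.6065e+01,  2.0583e+01,  6.4700e-01, -1.5000e-02, -7.0135e+01,
       -1.6505e+01]), 'qvel': array([-0.005, -0.076,  0.17 ,  0.055,  0.045,  0.025]), 'tau': array([-1.0000e-03, -5.8327e+01,  2.9329e+01,  7.0010e+00,  9.0000e-03,
       -0.0000e+00]), 'tool_pos': array([0.236, 0.632, 0.226]), 'orientation': array([  95.049,   89.928, -105.397]), 'force': array([-0.547,  0.054,  0.668]), 'moment': array([ 0.008, -0.018,  0.058]), 'opening': np.float64(0.088)}
```

View pics/top1.png

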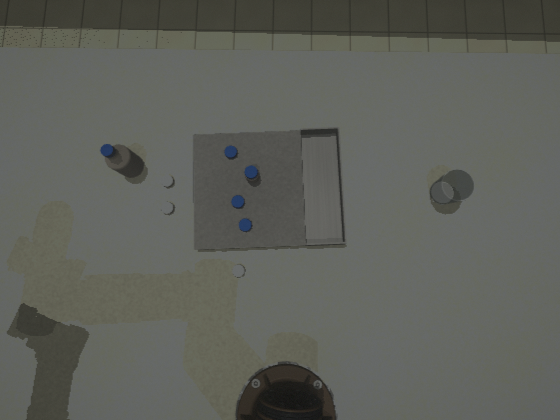

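The top view shows the deck at columns 193–305 and rows 133–249, with the tray to its right. Caps are at (230,151), (237,201) and (245,225), the jar at (251,171). The two cameras agree to about 1.5 mm and the heights (0.045 and 0.086) are right.

Next I need the deck's axes and the tool's axes.

Run:
```python
from h import *
d=np.load("top0.npz");P=d["P"];z=P[...,2]
m=((abs(z-.0305)<.006)&(abs(P[...,0]-.55)<.25)&(abs(P[...,1]-.1)<.3)).astype(np.uint8)
m=cv2.morphologyEx(m,cv2.MORPH_OPEN,np.ones((7,7)))
n,l,st,c=cv2.connectedComponentsWithStats(m);i=1+st[1:,4].argmax()
q=P[l==i];print(st[i],"deck z",np.median(q[:,2]))
(cx,cy),(w,h),a=cv2.minAreaRect(q[:,:2].astype(np.float32)*1000);print("deck",cx,cy,w,h,a)
# tray floor and walls
for lo,hi in((-.004,.012),(.038,.05)):
    k=(z>lo)&(z<hi)&(P[...,0]>.4)&(P[...,0]<.72)&(P[...,1]<-.02+.0)&(P[...,1]>-.17)
    print(lo,k.sum(),[np.percentile(P[k][:,j],[1,50,99]).round(3) for j in(0,1)])
yaw=a if abs(a)<45 else a-90
o=get_obs();T=R.from_euler("xyz",o["orientation"],degrees=True).as_matrix();print(T.round(3))
for s in(1,-1):
    ty=s*np.array([np.cos(np.radians(yaw)),np.sin(np.radians(yaw)),0]);tx=np.array([0,0,-1.])
    G=np.stack([tx,ty,np.cross(tx,ty)],1)
    print(s,"turn",R.from_matrix(T.T@G).as_rotvec(degrees=True).round(2))
tcp=np.array(o["tool_pos"])
yv=np.array([-np.sin(np.radians(yaw)),np.cos(np.radians(yaw)),0])
c0=np.array([.641,.153,.042])
print("yaw",yaw,"shift to C high",(T.T@(np.r_[(c0+yv*.05)[:2],.15]-tcp)).round(4))
# deck coords
cc=np.array([cx,cy])/1000;Rm=np.array([[yv[1],-yv[0]],[yv[0],yv[1]]])
Rm=np.array([[yv[1],-yv[0]],[yv[0],yv[1]]])
for n,p in dict(A=(.453,.110),B=(.5115,.1305),C=(.641,.153),jar=(.578,.0955)).items(): print(n,(np.array([[yv[1],-yv[0]],[yv[0],yv[1]]])@(np.array(p)-cc)).round(4))
b=(z>.08)&(P[...,1]<-.15)&(P[...,0]>.4);print("beaker",P[b].mean(0),b.sum())
```

```text
[  194   131   112   119 11788] deck z 0.030933112879507507
deck 547.8399047851562 106.42655181884766 300.2994689941406 279.7199401855469 3.129641056060791
-0.004 5519 [array([0.402, 0.556, 0.71 ]), array([-0.169, -0.098, -0.031])]
0.038 394 [array([0.408, 0.569, 0.709]), array([-0.14 , -0.126, -0.029])]
[[-0.    -0.349 -0.937]
 [-0.001 -0.937  0.349]
 [-1.     0.001 -0.   ]]
1 turn [-1.1358e+02  7.0000e-02 -5.0000e-02]
-1 turn [ 6.642e+01 -5.000e-02 -6.000e-02]
yaw 3.129641056060791 shift to C high [ 0.0762  0.2614 -0.5272]
A [-0.0945  0.0087]
B [-0.035  0.026]
C [0.0956 0.0414]
jar [ 0.0295 -0.0126]
beaker [ 0.55192158 -0.40080476  0.09322881] 383
```

```bash
python3 -m crank '{"delta_pos":[[0.03,0.261,-0.527],[0.03,0.261,-0.527],[0.03,0.261,-0.527],[0.03,0.261,-0.527],[0.03,0.261,-0.527],[0.03,0.261,-0.527],[0.03,0.261,-0.527],[0.03,0.261,-0.527],[0.03,0.261,-0.527],[0.03,0.261,-0.527],[0.03,0.261,-0.527],[0.03,0.261,-0.527]],"turn":[[66.4,0,0],[66.4,0,0],[66.4,0,0],[66.4,0,0],[66.4,0,0],[66.4,0,0],[66.4,0,0],[66.4,0,0],[66.4,0,0],[66.4,0,0],[66.4,0,0],[66.4,0,0]],"grip":[0.2,0.2,0.2,0.2,0.2,0.2,0.2,0.2,0.2,0.2,0.2,0.2]}'
cat > where.py <<'E'
from h import *
o=get_obs();T=R.from_euler("xyz",o["orientation"],degrees=True).as_matrix();t=np.array(o["tool_pos"])
a=np.radians(3.13);D=np.array([[np.cos(a),-np.sin(a),0],[np.sin(a),np.cos(a),0],[0,0,1]]);c=np.array([.5478,.1064,0])
print("deck coords",(D.T@(t-c)).round(4),"open",o["opening"],"t",o["clock"],"F",np.round(o["force"],1));print("tool axes in deck",(D.T@T).round(3).tolist())
ty=-D[:,0];tx=np.array([0,0,-1.]);G=np.stack([tx,ty,np.cross(tx,ty)],1)
print("turn left",R.from_matrix(T.T@G).as_rotvec(degrees=True).round(2))
E
python3 where.py
```

```text
clock: 1.15
tool_pos: [0.5786, 0.2667, 0.2009]
orientation: [94.3, 90.0, -172.6]
force: [0.5, 1.3, -0.2]
opening: 0.0181
deck coords [0.0395 0.1584 0.2009] open 0.01809551279214715 t 1.15 F [ 0.5  1.3 -0.2]
tool axes in deck [[-0.0, -1.0, -0.0], [-0.0, -0.0, 1.0], [-1.0, 0.0, -0.0]]
turn left [ 0.02 -0.   -0.01]
```

```bash
python3 -m crank '{"delta_pos":[[0.04,-0.056,-0.066],[0.08,-0.056,-0.066],[0.11,-0.056,-0.066],[0.13,-0.056,-0.066],[0.13,-0.056,-0.066],[0.13,-0.056,-0.066],[0.13,-0.056,-0.066],[0.13,-0.056,-0.066]],"turn":[[0,0,0],[0,0,0],[0,0,0],[0,0,0],[0,0,0],[0,0,0],[0,0,0],[0,0,0]],"grip":[0.2,0.2,0.2,0.2,0.2,0.2,0.2,0.2]}'
python3 where.py
python3 - <<'E'
from h import *
s=snapshot("wrist");cv2.imwrite("pics/w1.png",s["pixels"])
E
```

```text
clock: 1.82
tool_pos: [0.6385, 0.2072, 0.0741]
orientation: [-67.1, 89.8, 26.1]
force: [0.1, 0.5, 0.1]
opening: 0.0177
deck coords [0.0961 0.0957 0.0741] open 0.01768633757213398 t 1.8167 F [0.1 0.5 0.1]
tool axes in deck [[0.004, -1.0, -0.002], [0.002, -0.002, 1.0], [-1.0, -0.004, 0.002]]
turn left [0.11 0.1  0.23]
```

View pics/w1.png

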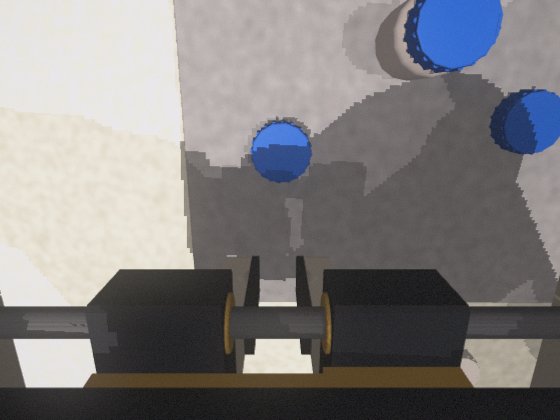

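The wrist view shows the far cap at (281,151) centred on the finger gap (about column 278), with the jar clear at (450,30). I'll go down and push.

```bash
python3 -m crank '{"delta_pos":[[0.02,0,0],[0.037,0,0],[0.037,0,0],[0.037,0,-0.01],[0.037,0,-0.02],[0.037,0,-0.03],[0.037,0,-0.04],[0.037,0,-0.05],[0.037,0,-0.06],[0.037,0,-0.07],[0.037,0,-0.08],[0.037,0,-0.09]],"turn":[[0,0,0],[0,0,0],[0,0,0],[0,0,0],[0,0,0],[0,0,0],[0,0,0],[0,0,0],[0,0,0],[0,0,0],[0,0,0],[0,0,0]],"grip":[0.2,0.2,0.2,0.2,0.2,0.2,0.2,0.2,0.2,0.2,0.2,0.2]}'
python3 where.py
python3 - <<'E'
from h import *
s=snapshot("top");blobs(s)
E
```

```text
clock: 2.87
tool_pos: [0.6423, 0.1147, 0.0341]
orientation: [-79.2, 90.0, 14.0]
force: [-0.6, 0.3, 0.9]
opening: 0.0173
deck coords [0.0948 0.0031 0.0341] open 0.017255724988977844 t 2.8667 F [-0.6  0.3  0.9]
tool axes in deck [[0.0, -1.0, -0.0], [0.0, -0.0, 1.0], [-1.0, -0.0, 0.0]]
turn left [0.01 0.   0.  ]
[232 196  12  12 111] [237. 201.] topmean [0.5111 0.1306 0.0453] min [0.497 0.117 0.043] max [0.525 0.145 0.048]
[239 219  12  12 120] [245. 225.] topmean [0.453  0.1114 0.0453] min [0.439 0.097 0.043] max [0.467 0.125 0.049]
```

```bash
python3 -m crank '{"delta_pos":[[0,0,-0.014],[0,0,-0.028],[0,0,-0.042],[0,0,-0.056],[0,0,-0.07],[0,0,-0.084],[0,0,-0.098],[0,0,-0.112],[0,0,-0.126],[0,0,-0.14],[0,0,-0.154],[0,0,-0.168]],"turn":[[0,0,0],[0,0,0],[0,0,0],[0,0,0],[0,0,0],[0,0,0],[0,0,0],[0,0,0],[0,0,0],[0,0,0],[0,0,0],[0,0,0]],"grip":[0.2,0.2,0.2,0.2,0.2,0.2,0.2,0.2,0.2,0.2,0.2,0.2]}'
python3 where.py
python3 - <<'E'
from h import *
s=snapshot("wrist");cv2.imwrite("pics/w2.png",s["pixels"]);blobs(s)
s=snapshot("scene");blobs(s)
E
```

```text
clock: 3.92
tool_pos: [0.652, -0.0533, 0.0347]
orientation: [-98.3, 89.9, -5.1]
force: [-0.4, 0.3, 0.9]
opening: 0.0173
deck coords [ 0.0953 -0.1651  0.0347] open 0.017334196947787883 t 3.9167 F [-0.4  0.3  0.9]
tool axes in deck [[0.001, -1.0, -0.001], [-0.0, -0.001, 1.0], [-1.0, -0.001, -0.0]]
turn left [ 0.05 -0.01  0.06]
[ 247  229   63   55 2407] [278. 254.] topmean [ 0.6517 -0.0573  0.0355] min [ 0.639 -0.065  0.032] max [ 0.661 -0.049  0.039]
[ 87  81  48  22 642] [110.  91.] topmean [ 0.7824 -0.9736  0.1145] min [ 0.698 -1.043  0.112] max [ 0.865 -0.911  0.119]
[393  81  27  15 221] [403.  89.] topmean [-0.2899 -0.402   0.0975] min [-0.314 -0.484  0.088] max [ 0.011 -0.1    0.261]
[149  96  17   9 103] [157. 100.] topmean [ 0.6061 -1.0056  0.0192] min [ 0.575 -1.037  0.014] max [ 0.632 -0.975  0.033]
[222 227  12  11  79] [228. 233.] topmean [ 0.6511 -0.0584  0.0375] min [ 0.643 -0.066  0.033] max [ 0.66  -0.047  0.057]
[315 235  13  12 118] [321. 240.] topmean [0.4529 0.1096 0.0444] min [0.438 0.094 0.042] max [0.467 0.125 0.048]
[270 238  13  12 132] [276. 243.] topmean [0.5782 0.0951 0.0857] min [0.563 0.079 0.083] max [0.594 0.11  0.089]
[300 248  13  12 131] [306. 254.] topmean [0.5115 0.1299 0.0447] min [0.497 0.113 0.042] max [0.526 0.145 0.048]
[337 331  16  18 235] [344. 340.] topmean [0.6086 0.4189 0.1504] min [0.594 0.405 0.148] max [0.622 0.432 0.154]
```

View pics/w2.png

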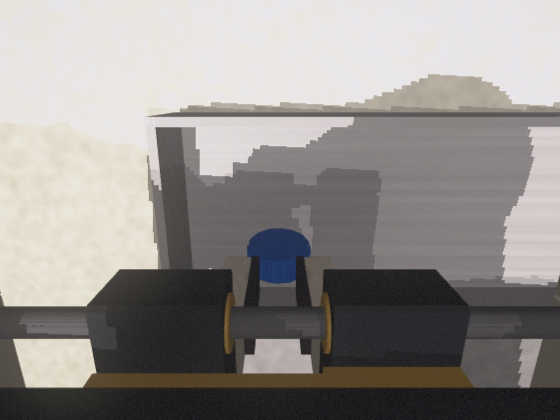

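The wrist view shows the cap at (278,254), past the edge but tilted at the fingertips with its top face near z 0.035. I'll push 20 mm further to clear it, then lift and look.

```bash
python3 -m crank '{"delta_pos":[[0,0,0],[0,0,-0.01],[0,0,-0.02],[0,0,-0.02],[-0.03,0,-0.02],[-0.06,0,-0.02],[-0.06,0,-0.02],[-0.06,0,-0.02]],"turn":[[0,0,0],[0,0,0],[0,0,0],[0,0,0],[0,0,0],[0,0,0],[0,0,0],[0,0,0]],"grip":[0.2,0.2,0.2,0.2,0.2,0.2,0.2,0.2]}'
python3 where.py
python3 - <<'E'
from h import *
s=snapshot("wrist");cv2.imwrite("pics/w3.png",s["pixels"]);blobs(s)
E
```

```text
clock: 4.68
tool_pos: [0.654, -0.0716, 0.0964]
orientation: [-85.4, 89.7, 7.8]
force: [0.2, 0.6, 0.1]
opening: 0.0175
deck coords [ 0.0963 -0.1836  0.0964] open 0.017452894094934782 t 4.6833 F [0.2 0.6 0.1]
tool axes in deck [[0.004, -1.0, -0.001], [0.0, -0.001, 1.0], [-1.0, -0.004, 0.0]]
turn left [0.05 0.02 0.25]
[ 264  222   46   32 1231] [287. 238.] topmean [ 0.6463 -0.0628  0.0348] min [ 0.635 -0.07   0.032] max [ 0.658 -0.055  0.038]
```

View pics/w3.png

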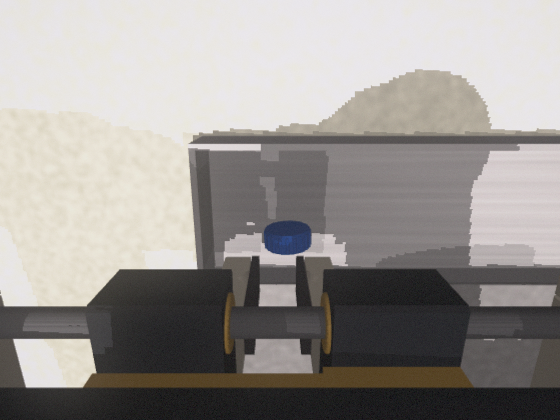

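The cap is in the tray at (287,238) but seems to stand on its rim, with its top at about z 0.035. I'll move high to behind the middle cap and check it from above on the way.

```bash
python3 -m crank '{"delta_pos":[[-0.04,0,0],[-0.05,0.03,0.04],[-0.05,0.06,0.08],[-0.05,0.08,0.12],[-0.05,0.1,0.16],[-0.05,0.12,0.2],[-0.05,0.131,0.23],[-0.05,0.131,0.266],[-0.05,0.131,0.266],[-0.05,0.131,0.266],[-0.05,0.131,0.266]],"turn":[[0,0,0],[0,0,0],[0,0,0],[0,0,0],[0,0,0],[0,0,0],[0,0,0],[0,0,0],[0,0,0],[0,0,0],[0,0,0]],"grip":[0.2,0.2,0.2,0.2,0.2,0.2,0.2,0.2,0.2,0.2,0.2]}'
python3 where.py
python3 - <<'E'
from h import *
a=snapshot("top");b=snapshot("scene");blobs(a);print();blobs(b)
f=lambda s,y,x:cv2.resize(s["pixels"][y:y+130,x:x+170],None,fx=4,fy=4,interpolation=2)[:,:]
im=np.vstack([cv2.resize(f(a,125,190),(390,298)),cv2.resize(f(b,185,195),(390,298))]);cv2.imwrite("pics/c1.png",im)
E
```

```text
clock: 5.65
tool_pos: [0.5063, 0.1869, 0.1431]
orientation: [122.7, 89.9, -144.1]
force: [-0.5, -0.4, -0.4]
opening: 0.0176
deck coords [-0.037   0.0827  0.1431] open 0.017592497351798866 t 5.65 F [-0.5 -0.4 -0.4]
tool axes in deck [[-0.002, -1.0, -0.002], [-0.001, -0.002, 1.0], [-1.0, 0.002, -0.001]]
turn left [ 0.14 -0.06 -0.09]
[311 147   5  11  47] [313. 152.] topmean [ 0.647  -0.0594  0.0356] min [ 0.637 -0.064  0.033] max [ 0.658 -0.053  0.041]
[245 166  13  12 126] [251. 172.] topmean [0.5782 0.0962 0.0863] min [0.564 0.08  0.084] max [0.592 0.11  0.09 ]
[232 195  12  13 122] [237. 201.] topmean [0.5116 0.1302 0.045 ] min [0.497 0.117 0.043] max [0.527 0.144 0.049]
[239 219  13  12 101] [245. 224.] topmean [0.4544 0.1104 0.0453] min [0.439 0.095 0.043] max [0.467 0.125 0.05 ]

[ 87  81  48  22 644] [110.  91.] topmean [ 0.7844 -0.9736  0.1146] min [ 0.698 -1.044  0.112] max [ 0.865 -0.909  0.12 ]
[149  96  17   9 105] [157. 100.] topmean [ 0.6033 -1.0057  0.022 ] min [ 0.574 -1.031  0.015] max [ 0.639 -0.987  0.036]
[224 226  11  12  97] [229. 231.] topmean [ 0.6481 -0.0602  0.0356] min [ 0.637 -0.068  0.033] max [ 0.658 -0.053  0.041]
[317 235  11  12  73] [323. 241.] topmean [0.4516 0.116  0.0467] min [0.439 0.098 0.042] max [0.516 0.194 0.143]
[270 238  13  12 129] [276. 243.] topmean [0.5786 0.095  0.0857] min [0.564 0.079 0.083] max [0.592 0.11  0.088]
[300 248  13  12 126] [306. 254.] topmean [0.5119 0.13   0.0445] min [0.495 0.112 0.042] max [0.527 0.146 0.048]
[337 331  16  19 235] [344. 340.] topmean [0.6086 0.4192 0.1505] min [0.594 0.405 0.148] max [0.622 0.433 0.154]
```

View pics/c1.png

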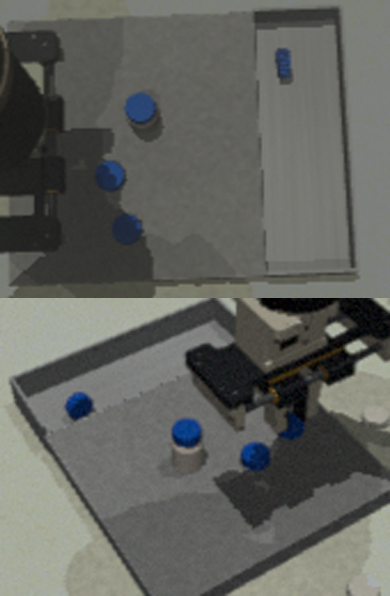

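The crops show cap C standing on its rim in the tray, at top-view pixel (313,152). Jar and other caps are unmoved. I'll knock it flat afterwards. Now the middle cap, a bit brisker over the edge.

```bash
python3 -m crank '{"delta_pos":[[0.04,-0.002,0],[0.08,-0.002,0],[0.107,-0.002,0],[0.107,-0.002,0],[0.107,-0.002,-0.01],[0.107,-0.002,-0.02],[0.107,-0.002,-0.03],[0.107,-0.002,-0.04],[0.107,-0.002,-0.05],[0.107,-0.002,-0.06],[0.107,-0.002,-0.07],[0.107,-0.002,-0.08]],"turn":[[0,0,0],[0,0,0],[0,0,0],[0,0,0],[0,0,0],[0,0,0],[0,0,0],[0,0,0],[0,0,0],[0,0,0],[0,0,0],[0,0,0]],"grip":[0.2,0.2,0.2,0.2,0.2,0.2,0.2,0.2,0.2,0.2,0.2,0.2]}'
python3 where.py
```

```text
clock: 6.75
tool_pos: [0.5137, 0.1057, 0.0375]
orientation: [-60.7, 90.0, 32.4]
force: [0.2, 0.8, 0.8]
opening: 0.0174
deck coords [-0.0341  0.0012  0.0375] open 0.01736363804934263 t 6.75 F [0.2 0.8 0.8]
tool axes in deck [[0.001, -1.0, -0.0], [0.0, -0.0, 1.0], [-1.0, -0.001, 0.0]]
turn left [0.02 0.02 0.04]
```

```bash
python3 -m crank '{"delta_pos":[[0.001,0,-0.012],[0.002,0,-0.025],[0.002,0,-0.04],[0.002,0,-0.06],[0.002,0,-0.085],[0.002,0,-0.11],[0.002,0,-0.135],[0.002,0,-0.155],[0.002,0,-0.155],[-0.03,0,-0.155],[-0.07,0,-0.155],[-0.1,0,-0.155]],"turn":[[0,0,0],[0,0,0],[0,0,0],[0,0,0],[0,0,0],[0,0,0],[0,0,0],[0,0,0],[0,0,0],[0,0,0],[0,0,0],[0,0,0]],"grip":[0.2,0.2,0.2,0.2,0.2,0.2,0.2,0.2,0.2,0.2,0.2,0.2]}'
python3 where.py
python3 - <<'E'
from h import *
a=snapshot("wrist");blobs(a);print();blobs(snapshot("scene"))
E
```

```text
clock: 7.75
tool_pos: [0.5218, -0.0489, 0.1389]
orientation: [139.0, 89.9, -127.8]
force: [1.0, 0.3, 0.7]
opening: 0.0175
deck coords [-0.0344 -0.1537  0.1389] open 0.017518253812920322 t 7.75 F [1.  0.3 0.7]
tool axes in deck [[-0.001, -1.0, -0.0], [-0.001, -0.0, 1.0], [-1.0, 0.001, -0.001]]
turn left [ 0.02 -0.04 -0.03]
[ 97 175  42  20 650] [117. 185.] topmean [ 0.6452 -0.0621  0.035 ] min [ 0.634 -0.07   0.032] max [ 0.657 -0.054  0.039]
[ 258  175   39   39 1174] [277. 194.] topmean [ 0.5217 -0.0573  0.018 ] min [ 0.506 -0.073  0.015] max [ 0.537 -0.041  0.02 ]

[ 87  81  48  22 643] [110.  91.] topmean [ 0.7837 -0.9736  0.1145] min [ 0.698 -1.043  0.112] max [ 0.865 -0.907  0.119]
[393  81  27  15 225] [404.  89.] topmean [-0.2951 -0.4093  0.0948] min [-0.31  -0.484  0.088] max [ 0.019 -0.063  0.277]
[149  96  17   9 107] [157. 100.] topmean [ 0.6076 -1.0094  0.0219] min [ 0.578 -1.03   0.016] max [ 0.637 -0.982  0.031]
[264 215  11   7  50] [269. 218.] topmean [ 0.5236 -0.0585  0.0188] min [ 0.51  -0.071  0.016] max [ 0.539 -0.047  0.022]
[224 226  11  12 100] [229. 231.] topmean [ 0.6483 -0.0595  0.035 ] min [ 0.636 -0.067  0.033] max [ 0.66  -0.054  0.038]
[315 235  13  12 115] [321. 240.] topmean [0.4534 0.1097 0.0445] min [0.438 0.094 0.042] max [0.469 0.125 0.047]
[270 238  13  12 131] [276. 243.] topmean [0.5785 0.0952 0.0857] min [0.563 0.079 0.083] max [0.594 0.111 0.089]
[336 331  17  19 238] [344. 340.] topmean [0.6086 0.4192 0.1503] min [0.594 0.405 0.148] max [0.622 0.433 0.154]
```

Cap B lies flat in the tray (top z 0.018). Same recipe for cap A.

```bash
python3 -m crank '{"delta_pos":[[0,0.02,0.03],[0,0.04,0.07],[0,0.06,0.11],[0,0.06,0.15],[0,0.06,0.19],[0,0.06,0.219],[0,0.06,0.219],[0.04,0.06,0.219],[0.07,0.06,0.219],[0.07,0.06,0.219],[0.07,0.06,0.219]],"turn":[[0,0,0],[0,0,0],[0,0,0],[0,0,0],[0,0,0],[0,0,0],[0,0,0],[0,0,0],[0,0,0],[0,0,0],[0,0,0]],"grip":[0.2,0.2,0.2,0.2,0.2,0.2,0.2,0.2,0.2,0.2,0.2]}'
python3 where.py
```

```text
clock: 8.77
tool_pos: [0.4491, 0.166, 0.0661]
orientation: [132.7, 89.7, -134.2]
force: [0.1, -0.1, 0.6]
opening: 0.0174
deck coords [-0.0953  0.0649  0.0661] open 0.01741254498229203 t 8.7667 F [ 0.1 -0.1  0.6]
tool axes in deck [[-0.003, -1.0, -0.001], [-0.003, -0.001, 1.0], [-1.0, 0.003, -0.003]]
turn left [ 0.03 -0.18 -0.2 ]
```

```bash
python3 -m crank '{"delta_pos":[[0.02,0,0],[0.031,-0.001,0],[0.031,-0.001,0],[0.031,-0.001,-0.01],[0.031,-0.001,-0.02],[0.031,-0.001,-0.03],[0.031,-0.001,-0.04],[0.031,-0.001,-0.05],[0.031,-0.001,-0.06],[0.031,-0.001,-0.065]],"turn":[[0,0,0],[0,0,0],[0,0,0],[0,0,0],[0,0,0],[0,0,0],[0,0,0],[0,0,0],[0,0,0],[0,0,0]],"grip":[0.2,0.2,0.2,0.2,0.2,0.2,0.2,0.2,0.2,0.2]}'
python3 where.py
```

```text
clock: 9.6
tool_pos: [0.4546, 0.101, 0.0363]
orientation: [-51.6, 90.0, 41.5]
force: [-0.4, 1.1, -0.0]
opening: 0.0173
deck coords [-0.0934 -0.0003  0.0363] open 0.017322335698708554 t 9.6 F [-0.4  1.1 -0. ]
tool axes in deck [[0.0, -1.0, 0.0], [0.0, 0.0, 1.0], [-1.0, -0.0, 0.0]]
turn left [-0.03  0.01  0.01]
```

```bash
python3 -m crank '{"delta_pos":[[0.001,0,-0.012],[0.001,0,-0.025],[0.001,0,-0.04],[0.001,0,-0.06],[0.001,0,-0.085],[0.001,0,-0.11],[0.001,0,-0.135],[0.001,0,-0.155],[0.001,0,-0.155],[-0.03,0,-0.155],[-0.07,0,-0.155],[-0.1,0,-0.155]],"turn":[[0,0,0],[0,0,0],[0,0,0],[0,0,0],[0,0,0],[0,0,0],[0,0,0],[0,0,0],[0,0,0],[0,0,0],[0,0,0],[0,0,0]],"grip":[0.2,0.2,0.2,0.2,0.2,0.2,0.2,0.2,0.2,0.2,0.2,0.2]}'
python3 where.py
python3 - <<'E'
from h import *
a=snapshot("wrist");blobs(a);print();blobs(snapshot("scene"))
E
```

```text
clock: 10.6
tool_pos: [0.463, -0.053, 0.1379]
orientation: [144.4, 90.0, -122.5]
force: [0.4, -0.3, -0.7]
opening: 0.0175
deck coords [-0.0934 -0.1545  0.1379] open 0.017525189779775838 t 10.6 F [ 0.4 -0.3 -0.7]
tool axes in deck [[-0.0, -1.0, -0.0], [-0.001, -0.0, 1.0], [-1.0, 0.0, -0.001]]
turn left [ 0.02 -0.04 -0.03]
[ 20 175  43  21 679] [ 41. 186.] topmean [ 0.6444 -0.0621  0.0348] min [ 0.634 -0.069  0.032] max [ 0.656 -0.054  0.038]
[ 185  176   41   40 1144] [204. 196.] topmean [ 0.5214 -0.057   0.018 ] min [ 0.505 -0.073  0.015] max [ 0.537 -0.04   0.02 ]
[ 258  176   40   40 1193] [277. 196.] topmean [ 0.4626 -0.0602  0.018 ] min [ 0.447 -0.076  0.015] max [ 0.479 -0.043  0.02 ]

[ 87  81  48  22 644] [110.  91.] topmean [ 0.7828 -0.9729  0.1145] min [ 0.698 -1.045  0.112] max [ 0.865 -0.907  0.119]
[393  81  27  15 225] [404.  89.] topmean [-0.2884 -0.4027  0.0991] min [-0.31  -0.478  0.087] max [0.364 0.186 0.481]
[149  96  17   9 107] [157. 100.] topmean [ 0.6026 -1.0074  0.0213] min [ 0.567 -1.045  0.015] max [ 0.637 -0.977  0.036]
[282 208  11   7  46] [286. 210.] topmean [ 0.4642 -0.0616  0.0192] min [ 0.448 -0.072  0.017] max [ 0.479 -0.051  0.022]
[265 215  11   7  50] [269. 218.] topmean [ 0.5231 -0.0583  0.0191] min [ 0.509 -0.073  0.017] max [ 0.538 -0.036  0.032]
[224 226  11  12  99] [229. 231.] topmean [ 0.6484 -0.0594  0.0356] min [ 0.637 -0.067  0.032] max [ 0.659 -0.052  0.04 ]
[270 238  13  12 128] [276. 243.] topmean [0.5792 0.0953 0.0856] min [0.564 0.08  0.083] max [0.593 0.11  0.088]
[337 331  16  19 235] [344. 340.] topmean [0.6085 0.4191 0.1503] min [0.595 0.405 0.148] max [0.622 0.433 0.153]
```

Caps A and B are flat in the tray. To tip the standing cap I'll close the fingers, go behind it just above the deck edge and nudge its top rim toward -y.

```bash
python3 -m crank '{"delta_pos":[[0,-0.04,0.03],[0,-0.08,0.03],[0,-0.12,0.03],[0,-0.16,0.03],[0,-0.184,0.03],[0,-0.184,0.03],[0.04,-0.184,0.03],[0.07,-0.184,0.03],[0.085,-0.184,0.03],[0.085,-0.184,0.03],[0.085,-0.184,0.03],[0.085,-0.184,0.03]],"turn":[[0,0,0],[0,0,0],[0,0,0],[0,0,0],[0,0,0],[0,0,0],[0,0,0],[0,0,0],[0,0,0],[0,0,0],[0,0,0],[0,0,0]],"grip":[0,0,0,0,0,0,0,0,0,0,0,0]}'
python3 where.py
python3 - <<'E'
from h import *
s=snapshot("wrist");cv2.imwrite("pics/w4.png",s["pixels"]);blobs(s)
E
```

```text
clock: 11.7
tool_pos: [0.646, -0.0122, 0.0522]
orientation: [-96.0, 89.9, -2.8]
force: [0.4, 0.0, 0.2]
opening: 0.0005
deck coords [ 0.0916 -0.1238  0.0522] open 0.00045968617486319283 t 11.7 F [0.4 0.  0.2]
tool axes in deck [[0.001, -1.0, -0.001], [-0.0, -0.001, 1.0], [-1.0, -0.001, -0.0]]
turn left [ 0.06 -0.01  0.08]
[ 251  151   61   32 1524] [282. 168.] topmean [ 0.6464 -0.062   0.035 ] min [ 0.635 -0.069  0.032] max [ 0.657 -0.054  0.039]
[ 465  153   70   60 2951] [501. 183.] topmean [ 0.523  -0.0572  0.018 ] min [ 0.506 -0.073  0.015] max [ 0.539 -0.04   0.02 ]
```

View pics/w4.png

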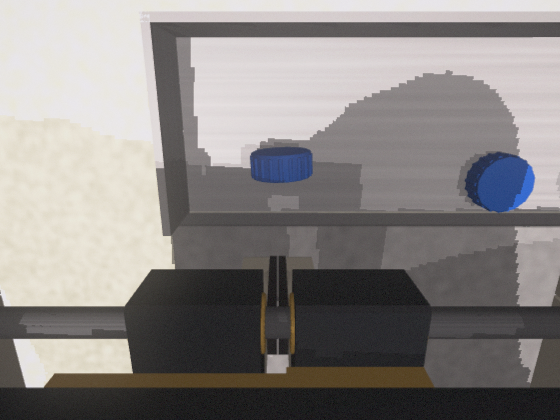

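The wrist view shows the cap standing on its rim at (282,168), right ahead of the closed fingers (column 278), and cap B flat at (501,183).

```bash
python3 -m crank '{"delta_pos":[[0.015,0,0],[0.019,0,0],[0.019,0,-0.008],[0.019,0,-0.016],[0.019,0,-0.024],[0.021,0,-0.03],[0.023,0,-0.037],[0.023,0,-0.045],[0.023,0,-0.053],[0.023,0,-0.058],[0,0,-0.058],[-0.04,0,-0.05]],"turn":[[0,0,0],[0,0,0],[0,0,0],[0,0,0],[0,0,0],[0,0,0],[0,0,0],[0,0,0],[0,0,0],[0,0,0],[0,0,0],[0,0,0]],"grip":[0,0,0,0,0,0,0,0,0,0,0,0]}'
python3 where.py
python3 - <<'E'
from h import *
s=snapshot("wrist");blobs(s)
E
```

```text
clock: 12.75
tool_pos: [0.6446, -0.064, 0.0869]
orientation: [92.7, 89.5, -174.2]
force: [0.7, 0.4, -0.0]
opening: 0.0008
deck coords [ 0.0873 -0.1755  0.0869] open 0.0007675225675411902 t 12.75 F [ 0.7  0.4 -0. ]
tool axes in deck [[-0.009, -1.0, 0.002], [-0.0, 0.002, 1.0], [-1.0, 0.009, -0.0]]
turn left [-0.12 -0.03 -0.54]
[ 247  170   49   49 1789] [271. 194.] topmean [ 0.6484 -0.0861  0.018 ] min [ 0.633 -0.102  0.015] max [ 0.664 -0.069  0.021]
[ 422  218   53   48 1856] [449. 242.] topmean [ 0.5228 -0.0576  0.018 ] min [ 0.506 -0.074  0.015] max [ 0.538 -0.04   0.02 ]
[ 503  218   57   48 2036] [532. 241.] topmean [ 0.464  -0.0606  0.018 ] min [ 0.447 -0.076  0.015] max [ 0.48  -0.044  0.02 ]
```

All three are flat now (tops at z 0.018). I'll lift well clear and take a last look.

```bash
python3 -m crank '{"delta_pos":[[-0.04,0,0],[-0.08,0,0],[-0.11,0,0.04],[-0.13,0,0.08],[-0.13,0,0.12],[-0.13,0,0.16],[-0.13,0,0.2],[-0.13,0,0.24],[-0.13,0,0.26],[-0.13,0,0.26],[-0.13,0,0.26],[-0.13,0,0.26]],"turn":[[0,0,0],[0,0,0],[0,0,0],[0,0,0],[0,0,0],[0,0,0],[0,0,0],[0,0,0],[0,0,0],[0,0,0],[0,0,0],[0,0,0]],"grip":[0,0,0,0,0,0,0,0,0,0,0,0]}'
python3 where.py
python3 - <<'E'
from h import *
a=snapshot("top");blobs(a);s=snapshot("scene");blobs(s);cv2.imwrite("pics/end.png",s["pixels"])
P=pts(a);b=(P[...,2]>.08)&(P[...,1]<-.15)&(P[...,0]>.4);print("beaker",P[b].mean(0))
E
```

```text
clock: 13.8
tool_pos: [0.6336, 0.1973, 0.2211]
orientation: [169.3, 90.0, -97.6]
force: [-0.4, 0.4, 0.5]
opening: 0.0002
deck coords [0.0907 0.0861 0.2211] open 0.00015944890577550828 t 13.8 F [-0.4  0.4  0.5]
tool axes in deck [[-0.0, -1.0, -0.001], [-0.0, -0.001, 1.0], [-1.0, 0.0, -0.0]]
turn left [ 0.06 -0.01 -0.  ]
[101 144  12  12 115] [106. 150.] topmean [0.6086 0.4196 0.1517] min [0.595 0.406 0.15 ] max [0.622 0.432 0.155]
[316 147  12  11 105] [322. 152.] topmean [ 0.6492 -0.0832  0.0197] min [ 0.636 -0.096  0.018] max [ 0.663 -0.07   0.024]
[245 166  13  12 123] [251. 171.] topmean [0.5784 0.0953 0.0866] min [0.564 0.08  0.085] max [0.592 0.109 0.091]
[305 194  12  12 115] [311. 200.] topmean [ 0.5236 -0.0539  0.0193] min [ 0.508 -0.068  0.017] max [ 0.538 -0.039  0.024]
[306 217  12  12 115] [312. 222.] topmean [ 0.4637 -0.0568  0.019 ] min [ 0.449 -0.071  0.017] max [ 0.478 -0.042  0.023]
[ 87  81  48  22 644] [110.  91.] topmean [ 0.7826 -0.9742  0.1146] min [ 0.698 -1.043  0.112] max [ 0.865 -0.907  0.119]
[149  96  17   9 106] [157. 100.] topmean [ 0.6013 -1.0051  0.0202] min [ 0.577 -1.035  0.015] max [ 0.629 -0.977  0.033]
[220 224  10  11  66] [224. 229.] topmean [ 0.6568 -0.0774  0.0257] min [ 0.647 -0.1    0.017] max [0.723 0.185 0.289]
[270 238  13  12 116] [276. 244.] topmean [0.5821 0.1042 0.0944] min [0.563 0.086 0.083] max [0.645 0.208 0.226]
[337 331  16  19 236] [344. 340.] topmean [0.6087 0.4193 0.1504] min [0.594 0.405 0.148] max [0.622 0.433 0.153]
beaker [ 0.5520235  -0.40057379  0.09348444]
```

View pics/end.png

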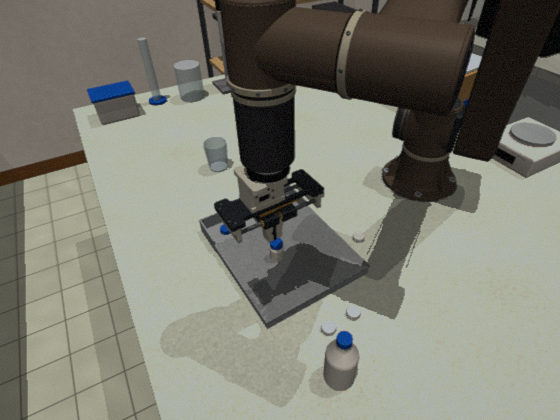

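The final view shows the jar still standing at (276,244), the bottle at (344,340), the beaker at (216,154), and the arm clear above the deck. Handing in.

```bash
python3 -c "
from plant import *
print(close_job())"
```

```text
the job is handed in; nothing more can be done
None
```

I swept all three caps along the deck into the tray with the fingertips, and handed the job in at 13.8 s. The hand-in gave no verdict.

- **One cap needed a second touch:** the first cap, the one farthest from the robot, landed standing on its rim. I tipped it over with a light nudge from the closed fingers.
- **Caps:** the last wrist view put all three tops at z = 0.018 m, which is right for a cap lying flat on the tray floor. The top view gave 0.019–0.020 m. Positions from the two views differ by up to 4 mm, so the caps are in the tray either way.
- **Jar, bottle and beaker:** in the top view all three are within about 1 mm of where they started. In the last scene view the arm hid part of the jar and one cap, so I did not use that view's figures for them.
- **Forces:** readings at the end of each move were about 1 N; I did not record peaks during the moves.

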